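# Load a filter cassette into its stack holder

### The job

In the cassette holder, push the row of three blue-topped filter cassettes back as one block until they stand tight against one another and against the tall end plate. Then take the orange-topped cassette that leans in the draining rest and stand it upright in the slot this opens between the row and the low front lip: lower it until it stands on the holder's floor, and only then let go. Knock no cassette over and leave the other things on the bench where they are.

Things in the scene. Friction and masses are not known exactly. Their poses are not given: they have to be found in the camera images.
- holder: Metal cassette holder, fixed, place and heading vary. Origin: centre of its underside; z up; +x runs along the channel from the low front lip to the tall end plate (within 0.35 rad of world +x). Slippery white floor liner (friction about 0.2), top at z 8 mm. Base x -74 to +78, y +-45. Rails: inner faces y +-33, outer +-41, tops z 22. End plate: face x +59, top z 98, port stubs behind to x +88.
- slot (a point): Point on the holder's floor, mid-slot: 42 mm from the holder's origin towards its -x, 8 mm up; axes as the holder's. Front lip: inner face 17 mm from this point towards -x, outer face 25 mm, top 8 mm above it. The channel, 118 mm from lip to end plate, takes four 28 mm cassettes with 6 mm play, so with the row tight the slot is 34 mm long and 66 mm wide.
- cassette_a: Row cassette, loose: white block with blue top, 28 (x) x 60 (y) x 76 (z) mm, 0.13 to 0.25 kg. Origin: centre of its underside. Stands in the channel, thickness along the holder's x. The farthest, by the end plate (in the tight row at holder x +45 mm). At the start the row has gaps, and 8 to 16 mm to the lip.
- cassette_b: Row cassette, loose: white block with blue top, 28 (x) x 60 (y) x 76 (z) mm, 0.13 to 0.25 kg. Origin: centre of its underside. Stands in the channel, thickness along the holder's x. The middle one (in the tight row at holder x +17 mm). At the start the row has gaps, and 8 to 16 mm to the lip.
- cassette_c: Row cassette, loose: white block with blue top, 28 (x) x 60 (y) x 76 (z) mm, 0.13 to 0.25 kg. Origin: centre of its underside. Stands in the channel, thickness along the holder's x. The nearest to the lip (in the tight row at holder x -11 mm, front face at -25). Pushed low it slides; pushed near its top it tips. At the start the row has gaps, and 8 to 16 mm to the lip.
- new_cassette: The cassette to load, loose: white block with orange top, 28 (x) x 60 (y) x 76 (z) mm, 0.13 to 0.25 kg. Origin: centre of its underside, z to its orange top. Starts in the rest, z leaning 0.45 rad from vertical to the rest's -x (towards the robot), y along the rest's y. Its side edges (y +-30 mm, 60 mm apart) are free to grip from 8 mm above its underside up.
- rest: Grey plastic draining rest, fixed, place and heading vary (x within 0.35 rad of world +x), 110 x 84 mm. Origin on the worktop 26 mm below the centre of the cassette's underside. An inclined ledge carries the cassette; a 54 mm wide inclined back on the -x side reaches 34 mm up its lower face; a toe on the +x side and cheeks at both sides, 8 mm high, stop it sliding.
- petri_dish: Bystander: clear covered dish, 69 mm across, 16 mm high. Origin at the centre of its underside. Not to be moved.
- tube_rack: Bystander: orange microtube rack, 62 x 160 x 42 mm. Origin at the centre of its underside. Not to be moved.
- seal_case: Bystander: flat clear case, 62 x 86 x 17 mm. Origin at the centre of its underside. Not to be moved.
There are look-alikes about, which are no part of the job. What is shaped like the new_cassette but green or red is not meant.

How it is judged:
By the outcome, as a careful person would: the job done as asked, in the order asked, and still so for the second after the job is handed in, with the robot touching nothing.
It also fails if it takes over 62 s, if anything falls off the work surface, if the arm or the gripper's body presses on something with over 40 N, if the wrist force passes 120 N, or if a joint passes its speed limit or range.

### The arm

A 6-joint arm with a two-finger parallel gripper is mounted at the origin on a cart in front of the work surface, level with it; the furniture and walls round the work are solid. World frame = base frame: x ahead of the robot, y to its left, z up, the work surface at z = 0. Lengths are in m, angles in rad, forces in N, time in s.
With the tool pointing down it reaches from about 0.4 to 0.825 m from the base axis. Payload 7 kg.
Tool frame: the origin (TCP) lies at the very end of the fingers, on their centre line; the grasp point (between the pads) lies 19 mm behind it; z points along the fingers, y is the line along which they close (so a half turn about z gives the same grasp; the last joint's range is limited). The gripper opens to 88 mm and grips with 3 to 60 N. Pads are 19 mm wide; open, the fingers measure 130 mm over their backs; the gripper's body (78 mm by 193 mm) begins 47 mm behind the grasp point.
Start: joints at [-0.917, 0.359, 0.012, 0, -1.224, -0.288], TCP at [0.241, -0.63, 0.227] pointing down, gripper open.
Joint ranges: [-3.07, 3.07], [-1.43, 2.12], [-1.02, 1.25], [-3.03, 1.67], [-3.05, -0], [-3.03, 3.03]. Speed limits (rad/s): [2.39, 2.39, 3.01, 3.14, 3.14, 3.14].

### API

Orientations are given as a unit quaternion [x, y, z, w].
In Python, from plant import bot gives the robot as it stands. The module is installed in compiled form; this text tells all that it offers.
- The arm moves only by the shell command python3 -m pendant 'ROWS'. ROWS is a JSON object whose one key "motion" holds one flat list of numbers, 7 for each row, row after row: the shift along the tool's x, y, z in units of 50 mm (1.0 is 50 mm), then the turn, a rotation vector about the tool's x, y, z in units of 5 degrees (1.0 is 5 degrees), then the opening, from 0 (shut) to 1 (fully open). In form: {"motion": [x, y, z, wx, wy, wz, jaw, x, y, z, wx, wy, wz, jaw, ...]}. A call has exactly 10 rows; each row shifts and turns the commanded pose from where the row before left it, along the tool's axes as they then stand; what a row does not reach is not made up. A row lasts 1/8 s, in which the tool goes at most 62.5 mm and 10.7 degrees, less where a joint would pass 70% of its speed; a pose out of reach is approached as far as the arm can. A call is refused whole if a number of a shift passes 1 or a number of a turn 1, either way. A call with a gripper value outside its range is refused whole. The fingers move at their own pace and stop on an object; the grip force is fixed at half the most. Time passes only in rows, so rows that do not move let the fingers close, or fill a call up. It gives the time, the measured TCP pose, the force, the opening and the grip force at its end, in the units of the state.
- bot.get_state(): the state, without advancing time (a new reading comes with each control period).
- bot.get_image(name): name is "scene" or "top"; returns a dict with "color" (400x640x3 uint8, blue, green, red), "mtx" (3x3 intrinsics, pixels), "T" (4x4, takes a point from camera to world coordinates). Camera axes: x right, y up, looking along -z (the intrinsics and any distortion apply to the point x, -y, -z); pixel columns grow to the right and rows downward; lengths in m; the calibration is good to about 2 mm. A picture is of the moment at which its call begins. There is no depth.
- bot.close_job(): hands the job in; it is judged then, once.
The state is a dict: "time_s": time; "joints": joint angles; "qvel": joint speeds; "tau": joint torques, N m; "tool_pos": TCP position; "orientation": TCP orientation; "wrist_force": force on the tool from outside, world axes, zero at the start; "ft_torque": the same for the moment, N m; "grip_width": opening from 0.0 (shut) to 1.0 (fully open); "gripper_force": force on a finger pad.
Only numpy, scipy, OpenCV 4.12 (cv2) and the standard library are available. Lean on these libraries where they do the work, as an engineer would, in place of code of your own. Each camera call takes 0.05 s, during which the arm holds its last target. There are 200 camera calls.

## Working session

There is one attempt and no reset: what is moved stays moved. The work goes in short steps, Python scripts to look and compute and a shell command to move; the robot and the scene stay as the last step left them, time stands still between calls to the robot, and variables do not carry over. Pictures are saved under pics/ and viewed, at most 10 in all, crops included, and the job is handed in when it is done.

```bash
mkdir -p pics; python3 - <<'E'
from plant import bot
import cv2,pickle
d={}
for n in("scene","top"):
    d[n]=bot.get_image(n); cv2.imwrite(f"pics/{n}0.png",d[n]["color"]); print(n,d[n]["mtx"].tolist(),d[n]["T"].round(4).tolist(),d[n].keys())
pickle.dump(d,open("img0.pkl","wb"))
s=bot.get_state();print({k:s[k] for k in("time_s","tool_pos","orientation","grip_width")})
E
```

```text
scene [[377.72286046666744, 0.0, 319.3290098960281], [0.0, 377.72286046666744, 198.8361250974916], [0.0, 0.0, 1.0]] [[-0.9035, 0.3102, -0.2958, 0.2209], [-0.4285, -0.6732, 0.6026, 0.5382], [-0.0122, 0.6712, 0.7412, 0.8854], [0.0, 0.0, 0.0, 1.0]] dict_keys(['color', 'mtx', 'T'])
top [[463.6927555119297, 0.0, 325.15850730463717], [0.0, 463.6927555119297, 196.0360599768282], [0.0, 0.0, 1.0]] [[-0.0076, 0.9965, -0.083, 0.4507], [-1.0, -0.0076, 0.0005, -0.1299], [-0.0002, 0.083, 0.9966, 1.1138], [0.0, 0.0, 0.0, 1.0]] dict_keys(['color', 'mtx', 'T'])
{'time_s': 0.1, 'tool_pos': array([ 0.24127483, -0.62995041,  0.22570489]), 'orientation': array([-1.81840414e-01,  9.83327763e-01,  7.29956986e-04, -2.04843205e-04]), 'grip_width': 0.999637229175034}
```

View pics/scene0.png

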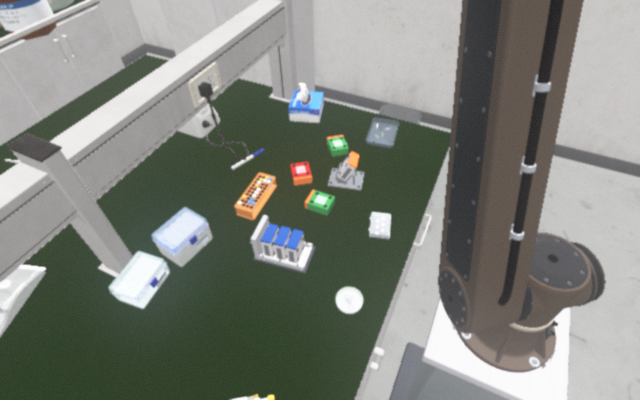

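View pics/top0.png

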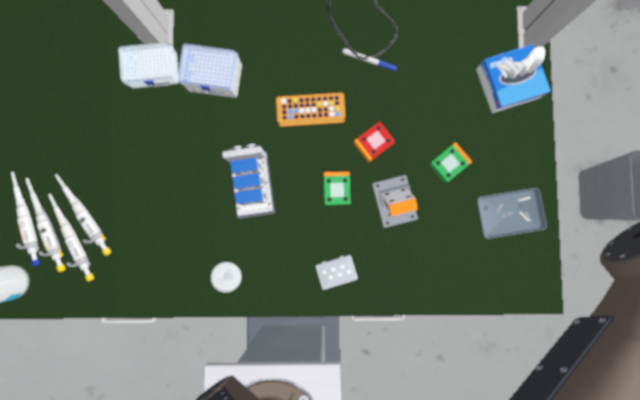

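The scene shows the holder around (282,245) and the rest around (347,172). In the top view they are around (250,182) and (396,202). The orange-topped one is in the rest, and the green and red ones lie flat. Next I'll enlarge these areas.

```bash
cat > h.py <<'E'
import numpy as np,cv2
def proj(im,P):
    T=im["T"];p=(np.atleast_2d(P)-T[:3,3])@T[:3,:3]; p=p*[1,-1,-1]
    q=p@im["mtx"].T; return q[:,:2]/q[:,2:]
def ray(im,uv,z):
    K=im["mtx"];T=im["T"];d=np.array([(uv[0]-K[0,2])/K[0,0],-(uv[1]-K[1,2])/K[1,1],-1.])
    d=T[:3,:3]@d; return T[:3,3]+d*(z-T[2,3])/d[2]
def crop(im,u,v,w,h,s):
    c=cv2.resize(im["color"][v:v+h,u:u+w],None,fx=s,fy=s,interpolation=cv2.INTER_CUBIC)
    for k in range(0,w,10): cv2.line(c,(k*s,0),(k*s,6 if k%50 else 14),(0,255,255),1); 
    for k in range(0,h,10): cv2.line(c,(0,k*s),(6 if k%50 else 14,k*s),(0,255,255),1)
    return c
E
python3 - <<'E'
import pickle,cv2,numpy as np
from h import *
d=pickle.load(open("img0.pkl","rb"))
a=crop(d["top"],215,140,65,80,6);b=crop(d["top"],365,170,65,80,6)
cv2.imwrite("pics/c1.png",np.hstack([a,b]))
a=crop(d["scene"],245,210,75,65,5);b=crop(d["scene"],320,145,75,65,5)
cv2.imwrite("pics/c2.png",np.hstack([a,b]))
E
```

```text
(no output)
```

View pics/c1.png

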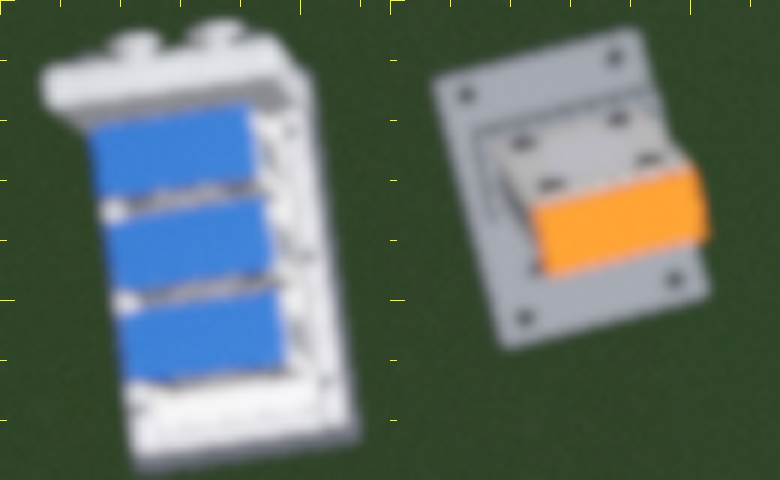

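View pics/c2.png

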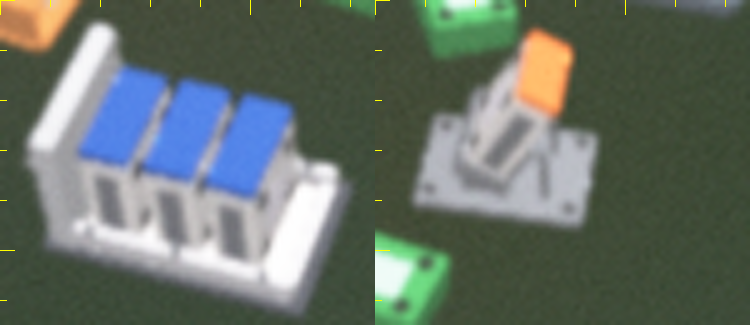

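The crops are clear enough to read corner pixels of the cassettes, the holder base and the rest. I'll fit the poses to those corners.

```bash
cat > fit.py <<'E'
import pickle,numpy as np
from h import *
from scipy.optimize import least_squares
d=pickle.load(open("img0.pkl","rb"))
px=lambda c,u,v,s:(np.array(c,float)+.5)/s-.5+[u,v]
C=[(14,30),(14,-30),(-14,-30),(-14,30)]
T={'a':[(90,128),(247,103),(258,183),(103,203)],'b':[(105,222),(265,198),(274,275),(117,292)],'c':[(117,315),(277,292),(288,368),(128,384)]}
S={'a':[(80,155),(122,66),(167,76),(135,166)],'b':[(145,170),(182,78),(229,88),(197,180)],'c':[(207,185),(243,95),(295,103),(257,197)]}
def W(p,L):
    c,s=np.cos(p[2]),np.sin(p[2]);L=np.atleast_2d(L)/1000
    return np.c_[p[0]+c*L[:,0]-s*L[:,1],p[1]+s*L[:,0]+c*L[:,1],L[:,2]]
def fh(p):
    r=[]
    for i,k in enumerate('abc'):
        L=[(x+p[3+i]*1000,y+p[6]*1000,84) for x,y in C]; q=W(p,L)
        r+=[proj(d["top"],q)-px(T[k],215,140,6),proj(d["scene"],q)-px(S[k],245,210,5)]
    r.append(proj(d["top"],W(p,[(-74,45,0),(-74,-45,0)]))-px([(137,470),(358,442)],215,140,6))
    r.append(proj(d["scene"],W(p,[(-74,45,0),(78,45,0)]))-px([(300,312),(50,245)],245,210,5))
    return np.vstack(r).ravel()
s=least_squares(fh,[.5,.05,.1,.045,.017,-.011,0],loss="soft_l1");print("holder",s.x.round(4));print(fh(s.x).reshape(-1,2).round(1).tolist())
def fr(p):
    a=.45;L=[(x*np.cos(a)-76*np.sin(a),y,26+x*np.sin(a)+76*np.cos(a)) for x,y in C];q=W(p,L)
    B=W(p,[(55,42,p[3]*1000),(55,-42,p[3]*1000),(-55,-42,p[3]*1000),(-55,42,p[3]*1000)])
    return np.vstack([proj(d["top"],q)-px(np.array([(530,208),(693,168),(708,240),(548,275)])-[390,0],365,170,6),
     proj(d["scene"],q)-px(np.array([(515,97),(540,30),(573,43),(558,115)])-[375,0],320,145,5),
     proj(d["top"],B)-px(np.array([(433,80),(633,30),(710,293),(505,348)])-[390,0],365,170,6),
     proj(d["scene"],B)-px(np.array([(415,205),(438,113),(597,135),(583,225)])-[375,0],320,145,5)]).ravel()
s=least_squares(fr,[.5,-.25,.1,.005],loss="soft_l1");print("rest",s.x.round(4));print(fr(s.x).reshape(-1,2).round(1).tolist())
E
python3 fit.py
```

```text
holder [ 0.5716  0.0449  0.1418  0.0364  0.0011 -0.0338  0.0007]
[[0.4, -0.0], [0.8, 0.2], [0.6, -0.9], [-0.1, -0.3], [0.1, -0.3], [0.5, 0.2], [1.1, 0.5], [-0.9, -0.0], [0.0, -0.2], [-0.1, -0.2], [0.1, -0.7], [-0.3, 0.4], [-0.3, -0.2], [0.7, 0.7], [1.0, 1.1], [-0.6, 0.4], [0.1, -0.4], [0.1, -0.5], [-0.0, -0.8], [-0.1, 0.5], [-0.1, 0.1], [0.7, 0.3], [0.2, 1.1], [0.2, 0.3], [0.7, 0.2], [1.0, -0.8], [0.8, 1.8], [-1.2, 1.3]]
rest [ 0.5378 -0.2952  0.2403  0.0046]
[[1.6, 2.4], [0.9, 2.3], [0.3, 1.7], [0.7, 2.6], [2.6, -0.4], [0.4, 0.3], [1.5, 1.6], [1.9, -0.1], [-0.6, -3.0], [-0.3, -3.2], [-1.2, -2.8], [-1.0, -3.3], [-2.4, -0.7], [-2.2, 0.3], [-1.8, 0.1], [-2.3, -0.1]]
```

```bash
sed -i 's/B=W(p,\[(55,42/o=p[4]*1000;B=W(p,[(55+o,42/; s/(55,-42,p/(55+o,-42,p/; s/(-55,-42,p/(-55+o,-42,p/; s/(-55,42,p/(-55+o,42,p/; s/.1,.005\]/.1,.005,0]/' fit.py; python3 fit.py|tail -2
python3 - <<'E'
import numpy as np
from plant import bot
from scipy.spatial.transform import Rotation as R
print(R.from_quat(bot.get_state()["orientation"]).as_matrix().round(3))
E
```

```text
rest [ 0.5428 -0.2935  0.2446  0.006  -0.0128]
[[0.8, 0.1], [0.0, -0.0], [-0.5, -0.6], [-0.0, 0.4], [0.9, -0.6], [-1.3, 0.2], [-0.2, 1.5], [0.3, -0.2], [-0.0, 0.1], [0.4, -0.3], [-0.3, 0.2], [-0.1, -0.2], [-0.1, -0.6], [-0.1, 0.4], [0.4, 0.1], [0.1, -0.0]]
[[-0.934 -0.358 -0.001]
 [-0.358  0.934  0.001]
 [ 0.     0.002 -1.   ]]
```

```bash
cat > go.py <<'E'
import numpy as np,sys
from plant import bot
from scipy.spatial.transform import Rotation as R
H=(.5716,.0449,.1418); RS=(.5428,-.2935,.2446)
def target(f,x,y,z,tilt=0):
    p=H if f=="h" else RS; Rz=R.from_euler("z",p[2])
    return np.array([p[0],p[1],0])+Rz.apply([x/1000,y/1000,z/1000]), Rz*R.from_matrix(np.diag([-1.,1,-1]))*R.from_rotvec([0,-tilt,0])
def delta(*a):
    P,Q=target(*a);s=bot.get_state();q=R.from_quat(s["orientation"]);D=P-s["tool_pos"]
    print("turn",(np.degrees((q.inv()*Q).as_rotvec())/5).round(2),"| shift in present axes",(q.inv().apply(D)/.05).round(2),"| in turned axes",(Q.inv().apply(D)/.05).round(2))
    print("t",round(s["time_s"],2),"F",s["wrist_force"].round(1),"grip",s["grip_width"].round(3),s["gripper_force"],"J",s["joints"].round(2))
    p=H if a[0]=="h" else RS
    print("tcp in frame",(R.from_euler("z",-p[2]).apply(s["tool_pos"]-[p[0],p[1],0])*1000).round(1))
delta(sys.argv[1],*map(float,sys.argv[2:]))
E
python3 go.py h -75 0 150
```

```text
turn [ 0.02 -0.    2.57] | shift in present axes [-9.53 10.57  1.53] | in turned axes [-6.95 12.43  1.51]Traceback (most recent call last):
  File "go.py", line 14, in <module>
    delta(sys.argv[1],*map(float,sys.argv[2:]))
    ~~~~~^^^^^^^^^^^^^^^^^^^^^^^^^^^^^^^^^^^^^^
  File "go.py", line 11, in delta
    print("t",round(s["time_s"],2),"F",s["wrist_force"].round(1),"grip",s["grip_width"].round(3),s["gripper_force"],"J",s["joints"].round(2))
                                                                        ^^^^^^^^^^^^^^^^^^^^^
AttributeError: 'float' object has no attribute 'round'
```

```bash
sed -i 's/s\["grip_width"\].round(3)/round(float(s["grip_width"]),3)/' go.py; python3 -m pendant '{"motion":[0,0,0,0,0,0.9,0, 0,0,0,0,0,0.9,0, 0,0,0,0,0,0.77,0, -0.5,0.9,0,0,0,0,0, -0.5,0.9,0,0,0,0,0, -0.5,0.9,0,0,0,0,0, -0.5,0.9,0,0,0,0,0, -0.5,0.9,0,0,0,0,0, -0.5,0.9,0,0,0,0,0, -0.5,0.9,0,0,0,0,0]}'; python3 go.py h -75 0 150
```

```text
time_s: 1.35
tool_pos: [0.3704, -0.2922, 0.2264]
orientation: [-0.071, 0.998, 0.0, -0.0]
wrist_force: [1.4, 1.2, 0.1]
grip_width: 0.007
gripper_force: 0.0
turn [ 0.   -0.   -0.01] | shift in present axes [-3.43  6.11  1.53] | in turned axes [-3.44  6.11  1.53]
t 1.35 F [1.4 1.2 0.1] grip 0.007 0.0 J [-0.25  0.02 -0.42 -0.   -1.13 -1.18]
tcp in frame [-246.8 -305.3  226.4]
```

```bash
python3 -m pendant '{"motion":[-0.49,0.87,0,0,0,0,0, -0.49,0.87,0,0,0,0,0, -0.49,0.87,0,0,0,0,0, -0.49,0.87,0,0,0,0,0, -0.49,0.87,0,0,0,0,0, -0.49,0.87,0,0,0,0,0, -0.49,0.87,0.2,0,0,0,0, 0,0,0.5,0,0,0,0, 0,0,0.5,0,0,0,0, 0,0,0.3,0,0,0,0]}'>/dev/null; python3 go.py h -75 0 28
```

```text
turn [-0.   -0.02 -0.  ] | shift in present axes [-0.03  0.05  2.44] | in turned axes [-0.03  0.05  2.44]
t 2.6 F [-0.5 -0.   0.4] grip 0.007 0.0 J [ 0.46  0.13 -0.48 -0.   -0.96 -1.89]
tcp in frame [-76.3  -2.4 150.2]
```

```bash
python3 -m pendant '{"motion":[0,0.05,0.5,0,0,0,0, 0,0,0.5,0,0,0,0, 0,0,0.5,0,0,0,0, 0,0,0.5,0,0,0,0, 0,0,0.4,0,0,0,0, 0,0,0.04,0,0,0,0, -0.1,0,0,0,0,0,0, -0.1,0,0,0,0,0,0, 0,0,0,0,0,0,0, 0,0,0,0,0,0,0]}'>/dev/null; python3 go.py h -34.5 0 28
```

```text
turn [ 0.    0.01 -0.  ] | shift in present axes [-0.62 -0.    0.04] | in turned axes [-0.62 -0.    0.04]
t 3.85 F [ 0.5 -0.2 -0.4] grip 0.002 0.0 J [ 0.46  0.31 -0.59 -0.   -0.67 -1.89]
tcp in frame [-65.5   0.1  29.9]
```

```bash
python3 -m pendant '{"motion":[-0.06,0,0.02,0,0,0,0, -0.06,0,0.02,0,0,0,0, -0.06,0,0,0,0,0,0, -0.06,0,0,0,0,0,0, -0.06,0,0,0,0,0,0, -0.06,0,0,0,0,0,0, -0.06,0,0,0,0,0,0, -0.05,0,0,0,0,0,0, -0.04,0,0,0,0,0,0, 0,0,0,0,0,0,0]}'>/dev/null; python3 go.py h -34.5 0 28
```

```text
turn [ 0.  0. -0.] | shift in present axes [-0.11 -0.   -0.01] | in turned axes [-0.11 -0.   -0.01]
t 5.1 F [-0.1  0.  -0.7] grip 0.005 0.3577395621505275 J [ 0.44  0.35 -0.54  0.   -0.68 -1.87]
tcp in frame [-39.9   0.1  27.5]
```

```bash
python3 -m pendant '{"motion":[-0.03,0,0,0,0,0,0, -0.02,0,0,0,0,0,0, -0.02,0,0,0,0,0,0, -0.02,0,0,0,0,0,0, -0.01,0,0,0,0,0,0, -0.01,0,0,0,0,0,0, 0,0,0,0,0,0,0, 0,0,0,0,0,0,0, 0,0,0,0,0,0,0, 0,0,0,0,0,0,0]}'>/dev/null; python3 go.py h -34.5 0 28
python3 - <<'E'
from plant import bot
import cv2,numpy as np
from h import *
t=bot.get_image("top");s=bot.get_image("scene")
cv2.imwrite("pics/p2.png",np.hstack([crop(t,215,140,65,80,6),crop(s,245,205,70,80,6)[:480]]))
E
```

```text
turn [-0.   -0.02 -0.  ] | shift in present axes [-0.02 -0.   -0.01] | in turned axes [-0.02 -0.   -0.01]
t 6.35 F [-6.8  0.4  4.6] grip 0.005 3.2317517325282097 J [ 0.44  0.35 -0.53 -0.   -0.69 -1.87]
tcp in frame [-35.7   0.1  27.5]
```

View pics/p2.png

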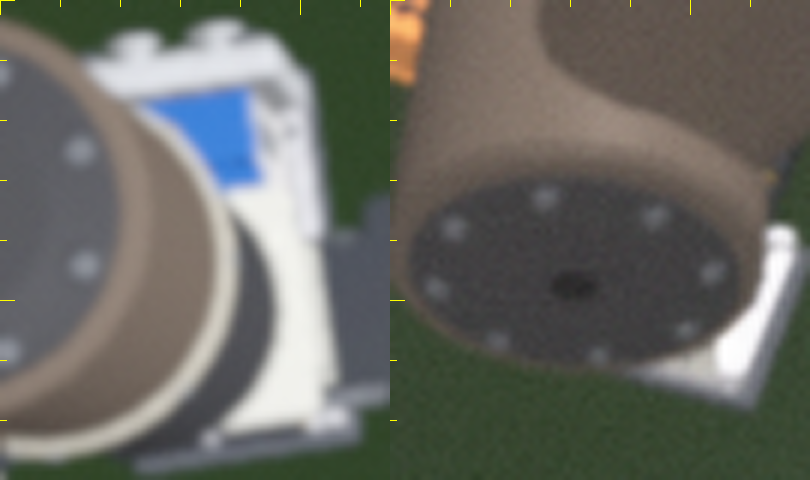

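The arm hides most of the row, but cassette a now meets the plate, and the force is rising. I'll press slightly more to confirm.

```bash
python3 -m pendant '{"motion":[-0.02,0,0,0,0,0,0, 0,0,0,0,0,0,0, -0.02,0,0,0,0,0,0, 0,0,0,0,0,0,0, 0,0,0,0,0,0,0, 0,0,0,0,0,0,0, 0,0,0,0,0,0,0, 0,0,0,0,0,0,0, 0,0,0,0,0,0,0, 0,0,0,0,0,0,0]}'>/dev/null; python3 go.py h -34.5 0 28
```

```text
turn [-0.   -0.06 -0.01] | shift in present axes [-0.03  0.   -0.01] | in turned axes [-0.03  0.   -0.01]
t 7.7 F [-14.1   3.1   9.6] grip 0.007 6.675399066880345 J [ 0.44  0.36 -0.52 -0.   -0.7  -1.87]
tcp in frame [-35.8  -0.1  27.3]
```

```bash
python3 -m pendant '{"motion":[0.05,0,0,0,0,0,0, 0.1,0,0,0,0,0,0, 0.2,0,0,0,0,0,0, 0.25,0,0,0,0,0,0, 0.2,0,-0.3,0,0,0,0, 0,0,-0.6,0,0,0,0, 0,0,-0.7,0,0,0,0.5, 0,-0.3,-0.7,0,0,0.4,1, 0,-0.7,-0.5,0,0,0,1, 0,-0.9,0,0,0,0,1]}'>/dev/null; python3 go.py r -64 0 160 0.45
```

```text
turn [-0.35 -5.08 -1.53] | shift in present axes [ 1.16 -4.89  0.22] | in turned axes [ 1.72 -4.68 -0.58]
t 8.95 F [ 1.4  0.6 -1. ] grip 0.397 0.0 J [ 0.27  0.14 -0.42  0.   -1.01 -1.73]
tcp in frame [ 26.3 234.2 171.4]
```

```bash
python3 -m pendant '{"motion":[0.23,-0.97,0,0,0,0,1, 0.23,-0.97,0,0,0,0,1, 0.23,-0.97,0,0,0,0,1, 0.23,-0.97,0,0,0,0,1, 0.23,-0.97,0,-0.06,-0.85,-0.25,1, 0,0,0,-0.06,-0.85,-0.25,1, 0,0,0,-0.06,-0.85,-0.25,1, 0,0,0,-0.06,-0.85,-0.25,1, 0,0,0,-0.06,-0.85,-0.25,1, 0,0,0,-0.06,-0.85,-0.25,1]}'>/dev/null; python3 go.py r -59.2 0 148.5 0.45
python3 - <<'E'
from plant import bot
import cv2,numpy as np
from h import *
t=bot.get_image("top");s=bot.get_image("scene")
cv2.imwrite("pics/p3.png",np.vstack([np.hstack([crop(t,215,140,65,65,5),crop(s,245,205,80,65,5)]),np.hstack([crop(t,365,170,65,50,5),crop(s,310,140,80,50,5)])]))
E
```

```text
turn [-0.01 -0.01 -0.03] | shift in present axes [ 0.07 -0.06  0.42] | in turned axes [ 0.07 -0.06  0.42]
t 10.2 F [-0.  -0.2  0.2] grip 1.003 0.0 J [-0.44  0.11 -0.39 -0.41 -0.76 -0.63]
tcp in frame [-65.3   3.  169.1]
```

View pics/p3.png

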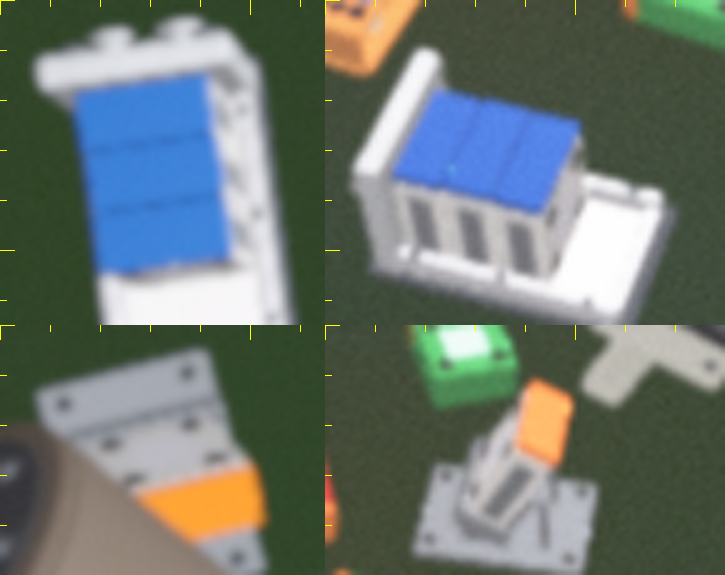

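The row is tight against the plate, with all three blue tops touching. The orange cassette is still in the rest. Next I'll advance along its axis.

```bash
python3 -m pendant '{"motion":[0.07,-0.06,0.3,0,0,0,1, 0,0,0.4,0,0,0,1, 0,0,0.4,0,0,0,1, 0,0,0.4,0,0,0,1, 0,0,0.3,0,0,0,1, 0,0,0.3,0,0,0,1, 0,0,0.3,0,0,0,1, 0,0,0.15,0,0,0,1, 0,0,0.07,0,0,0,1, 0,0,0,0,0,0,1]}'>/dev/null; python3 go.py r -11.3 0 49.4 0.45
python3 - <<'E'
import pickle,sys
sys.argv=["","h","0","0","0"]
from h import *; from fit import W,px,d
H=(.5716,.0449,.1418)
L=[(59-84,30,84),(59-84,-30,84)]
print(proj(d["top"],W(H,L)),px([(100,272),(230,255)],215,140,5))
print(proj(d["scene"],W(H,L)),px([(218,210),(256,120)],245,205,5))
E
```

```text
turn [-0.01 -0.05 -0.05] | shift in present axes [-0.02  0.01 -0.02] | in turned axes [-0.02  0.01 -0.02]
t 11.55 F [-0.6  0.1  0.7] grip 1.0 0.0 J [-0.4   0.32 -0.4  -0.53 -0.54 -0.52]
tcp in frame [-11.9  -0.7  48. ]
holder [ 0.5716  0.0449  0.1418  0.0364  0.0011 -0.0338  0.0007]
[[0.4, -0.0], [0.8, 0.2], [0.6, -0.9], [-0.1, -0.3], [0.1, -0.3], [0.5, 0.2], [1.1, 0.5], [-0.9, -0.0], [0.0, -0.2], [-0.1, -0.2], [0.1, -0.7], [-0.3, 0.4], [-0.3, -0.2], [0.7, 0.7], [1.0, 1.1], [-0.6, 0.4], [0.1, -0.4], [0.1, -0.5], [-0.0, -0.8], [-0.1, 0.5], [-0.1, 0.1], [0.7, 0.3], [0.2, 1.1], [0.2, 0.3], [0.7, 0.2], [1.0, -0.8], [0.8, 1.8], [-1.2, 1.3]]
rest [ 0.5428 -0.2935  0.2446  0.006  -0.0128]
[[0.8, 0.1], [0.0, -0.0], [-0.5, -0.6], [-0.0, 0.4], [0.9, -0.6], [-1.3, 0.2], [-0.2, 1.5], [0.3, -0.2], [-0.0, 0.1], [0.4, -0.3], [-0.3, 0.2], [-0.1, -0.2], [-0.1, -0.6], [-0.1, 0.4], [0.4, 0.1], [0.1, -0.0]]
[[234.78188326 193.98629482]
 [261.4406066  189.99716012]] [[234.6 194. ]
 [260.6 190.6]]
[[287.93707328 246.93027896]
 [295.78849545 229.14982244]] [[288.2 246.6]
 [295.8 228.6]]
```

```bash
python3 -m pendant '{"motion":[0,0,0,0,0,0,0.6, 0,0,0,0,0,0,0.6, 0,0,0,0,0,0,0.4, 0,0,0,0,0,0,0.4, 0,0,0,0,0,0,0.4, 0,0,0,0,0,0,0.4, 0,0,0,0,0,0,0.4, 0,0,0,0,0,0,0.4, 0,0,0,0,0,0,0.4, 0,0,0,0,0,0,0.4]}'; python3 go.py r -59.2 0 148.5 0.45
```

```text
time_s: 12.8
tool_pos: [0.5315, -0.2968, 0.048]
orientation: [-0.117, 0.968, 0.027, 0.219]
wrist_force: [-1.8, 1.8, 5.0]
grip_width: 0.685
gripper_force: 30.0
turn [-0.   -0.05 -0.05] | shift in present axes [-0.01  0.01 -2.22] | in turned axes [-0.02  0.01 -2.22]
t 12.8 F [-1.8  1.8  5. ] grip 0.685 29.993023965507746 J [-0.4   0.32 -0.4  -0.53 -0.54 -0.52]
tcp in frame [-11.8  -0.5  48. ]
```

```bash
python3 -m pendant '{"motion":[0,0,-0.08,0,0,0,0.4, 0,0,-0.15,0,0,0,0.4, 0,0,-0.25,0,0,0,0.4, 0,0,-0.35,0,0,0,0.4, 0,0,-0.4,0,0,0,0.4, 0,0,-0.4,0,0,0,0.4, 0,0,-0.4,0,0,0,0.4, 0,0,-0.3,0,0,0,0.4, 0,0,-0.2,0,0,0,0.4, 0,0,0,0,0,0,0.4]}'>/dev/null; python3 go.py h -42 0 170
```

```text
turn [0.26 5.11 1.1 ] | shift in present axes [-2.46  6.54  1.02] | in turned axes [-2.01  6.77 -0.14]
t 14.05 F [ 0.2 -0.3 -2.4] grip 0.683 29.993193559348583 J [-0.45  0.12 -0.39 -0.41 -0.75 -0.62]
tcp in frame [-142.3 -338.5  162.8]
```

```bash
python3 -m pendant '{"motion":[0,0,0,0.04,0.73,0.16,0.4, 0,0,0,0.04,0.73,0.16,0.4, 0,0,0,0.04,0.73,0.16,0.4, 0,0,0,0.04,0.73,0.16,0.4, 0,0,0,0.04,0.73,0.16,0.4, 0,0,0,0.04,0.73,0.16,0.4, 0,0,0,0.03,0.73,0.14,0.4, -0.1,0.4,0,0,0,0,0.4, -0.2,0.7,0,0,0,0,0.4, -0.2,0.7,0,0,0,0,0.4]}'>/dev/null; python3 go.py h -43 0 150
```

```text
turn [ 0.01 -0.02 -0.  ] | shift in present axes [-1.48  4.94  0.22] | in turned axes [-1.48  4.94  0.22]
t 15.3 F [ 1.  -0.1 -1.8] grip 0.685 29.992237072438 J [-0.05  0.19 -0.39 -0.   -1.   -1.38]
tcp in frame [-117.2 -247.1  160.9]
```

```bash
python3 -m pendant '{"motion":[-0.2,0.7,0,0,0,0,0.4, -0.2,0.7,0,0,0,0,0.4, -0.2,0.7,0,0,0,0,0.4, -0.2,0.7,0,0,0,0,0.4, -0.2,0.7,0,0,0,0,0.4, -0.2,0.7,0,0,0,0,0.4, -0.2,0.5,0.2,0,0,0,0.4, -0.08,0.2,0.2,0,0,0,0.4, 0,0,0.1,0,0,0,0.4, 0,0,0,0,0,0,0.4]}'>/dev/null; python3 go.py h -43 0 150
python3 - <<'E'
from plant import bot
import cv2,numpy as np,pickle
from h import *
t=bot.get_image("top");s=bot.get_image("scene");pickle.dump({"top":t,"scene":s},open("img1.pkl","wb"))
cv2.imwrite("pics/p4.png",np.hstack([crop(t,215,140,65,90,6),crop(s,245,175,65,90,6)]))
E
```

```text
turn [-0.   -0.03 -0.  ] | shift in present axes [-0.02  0.08 -0.27] | in turned axes [-0.02  0.08 -0.27]
t 16.55 F [ 0.2  0.1 -2.3] grip 0.684 29.99302038922906 J [ 0.44  0.2  -0.43 -0.   -0.94 -1.86]
tcp in frame [-44.1  -3.9 136.3]
```

View pics/p4.png

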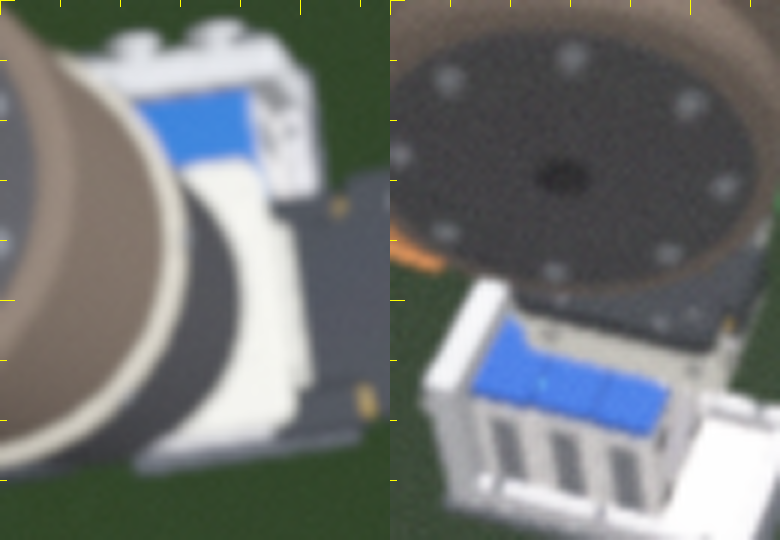

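The gripper body hides the held cassette in this crop. I'll look further right in the same scene picture.

```bash
python3 - <<'E'
import cv2,pickle
from h import *
s=pickle.load(open("img1.pkl","rb"))["scene"]
cv2.imwrite("pics/p5.png",crop(s,280,180,75,75,7))
# expected corners of held cassette: tcp (-44.1,-3.9,136.3), cassette at +1 x, bottom 25 below
from fit import W
H=(.5716,.0449,.1418)
for n,L in {"bottom +y":[(-43+x,-3.9+30,111.3) for x in(14,-14)],"bottom -x-y":[(-57,-33.9,111.3)],"top +y":[(-43+x,26,187.3) for x in(14,-14)]}.items(): print(n,((proj(s,W(H,L))-[280,180]+.5)*7).round(0).tolist())
E
```

```text
holder [ 0.5716  0.0449  0.1418  0.0364  0.0011 -0.0338  0.0007]
[[0.4, -0.0], [0.8, 0.2], [0.6, -0.9], [-0.1, -0.3], [0.1, -0.3], [0.5, 0.2], [1.1, 0.5], [-0.9, -0.0], [0.0, -0.2], [-0.1, -0.2], [0.1, -0.7], [-0.3, 0.4], [-0.3, -0.2], [0.7, 0.7], [1.0, 1.1], [-0.6, 0.4], [0.1, -0.4], [0.1, -0.5], [-0.0, -0.8], [-0.1, 0.5], [-0.1, 0.1], [0.7, 0.3], [0.2, 1.1], [0.2, 0.3], [0.7, 0.2], [1.0, -0.8], [0.8, 1.8], [-1.2, 1.3]]
rest [ 0.5428 -0.2935  0.2446  0.006  -0.0128]
[[0.8, 0.1], [0.0, -0.0], [-0.5, -0.6], [-0.0, 0.4], [0.9, -0.6], [-1.3, 0.2], [-0.2, 1.5], [0.3, -0.2], [-0.0, 0.1], [0.4, -0.3], [-0.3, 0.2], [-0.1, -0.2], [-0.1, -0.6], [-0.1, 0.4], [0.4, 0.1], [0.1, -0.0]]
bottom +y [[68.0, 422.0], [141.0, 441.0]]
bottom -x-y [[194.0, 314.0]]
top +y [[52.0, 290.0], [130.0, 308.0]]
```

View pics/p5.png

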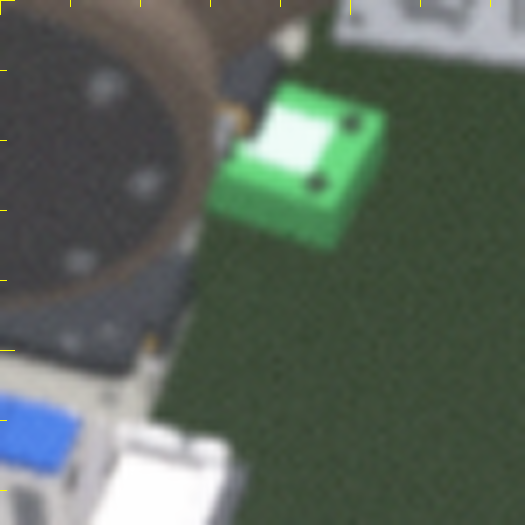

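```bash
python3 -m pendant '{"motion":[-0.01,0.04,0,0,0,0,0.4, 0,0.04,0,0,0,0,0.4, 0,0,0,0,0,0,0.4, 0,0,0.1,0,0,0,0.4, 0,0,0.1,0,0,0,0.4, 0,0,0.1,0,0,0,0.4, 0,0,0.1,0,0,0,0.4, 0,0,0.1,0,0,0,0.4, 0,0,0,0,0,0,0.4, 0,0,0,0,0,0,0.4]}'>/dev/null; python3 go.py h -43.5 0 33
```

```text
turn [ 0. -0.  0.] | shift in present axes [ 0.01 -0.02  1.58] | in turned axes [ 0.01 -0.02  1.58]
t 17.9 F [-1.1 -0.3 -2.2] grip 0.685 29.99297931790352 J [ 0.44  0.23 -0.46 -0.   -0.88 -1.87]
tcp in frame [-42.8   0.8 112.1]
```

```bash
python3 -m pendant '{"motion":[0.01,-0.02,0.1,0,0,0,0.4, 0,0,0.1,0,0,0,0.4, 0,0,0.12,0,0,0,0.4, 0,0,0.12,0,0,0,0.4, 0,0,0.12,0,0,0,0.4, 0,0,0.12,0,0,0,0.4, 0,0,0.12,0,0,0,0.4, 0,0,0.12,0,0,0,0.4, 0,0,0.1,0,0,0,0.4, 0,0,0,0,0,0,0.4]}'>/dev/null; python3 go.py h -43.5 0 33
```

```text
turn [ 0.   -0.02  0.  ] | shift in present axes [-0.01  0.01  0.55] | in turned axes [-0.    0.01  0.55]
t 19.15 F [ 0.3 -0.2 -2.8] grip 0.68 29.99301642179489 J [ 0.44  0.29 -0.52 -0.   -0.76 -1.87]
tcp in frame [-43.7  -0.3  60.6]
```

No contact so far, so the cassette is in the slot beside the row. I'll lower it past the lip.

```bash
python3 -m pendant '{"motion":[0,0,0.08,0,0,0,0.4, 0,0,0.08,0,0,0,0.4, 0,0,0.08,0,0,0,0.4, 0,0,0.08,0,0,0,0.4, 0,0,0.06,0,0,0,0.4, 0,0,0.05,0,0,0,0.4, 0,0,0.03,0,0,0,0.4, 0,0,0.02,0,0,0,0.4, 0,0,0,0,0,0,0.4, 0,0,0,0,0,0,0.4]}'>/dev/null; python3 go.py h -43.5 0 33
```

```text
turn [ 0. -0.  0.] | shift in present axes [0.   0.   0.08] | in turned axes [0.   0.   0.08]
t 20.4 F [-1.  -0.3 -2.4] grip 0.684 29.992917627096176 J [ 0.44  0.33 -0.54 -0.   -0.71 -1.87]
tcp in frame [-43.4  -0.2  37.1]
```

```bash
python3 -m pendant '{"motion":[0,0,0.02,0,0,0,0.4, 0,0,0.02,0,0,0,0.4, 0,0,0.02,0,0,0,0.4, 0,0,0,0,0,0,0.4, 0,0,0,0,0,0,0.4, 0,0,0,0,0,0,0.4, 0,0,0,0,0,0,0.4, 0,0,0,0,0,0,0.4, 0,0,0,0,0,0,0.4, 0,0,0,0,0,0,0.4]}'>/dev/null; python3 go.py h -43.5 0 33
```

```text
turn [ 0.   -0.01  0.  ] | shift in present axes [0.   0.   0.02] | in turned axes [0.   0.   0.02]
t 21.65 F [ 0.1  1.  -2.4] grip 0.682 29.99301692470908 J [ 0.44  0.33 -0.54 -0.   -0.7  -1.87]
tcp in frame [-43.5  -0.2  34. ]
```

```bash
python3 -m pendant '{"motion":[0,0,0.02,0,0,0,0.4, 0,0,0,0,0,0,0.4, 0,0,0.01,0,0,0,0.4, 0,0,0,0,0,0,0.4, 0,0,0,0,0,0,0.4, 0,0,0,0,0,0,0.4, 0,0,0,0,0,0,0.4, 0,0,0,0,0,0,0.4, 0,0,0,0,0,0,0.4, 0,0,0,0,0,0,0.4]}'>/dev/null; python3 go.py h -43.5 0 33
```

```text
turn [ 0.   -0.    0.01] | shift in present axes [0. 0. 0.] | in turned axes [0. 0. 0.]
t 22.9 F [-2.9 -0.1  5.9] grip 0.679 29.991728235036135 J [ 0.44  0.33 -0.54 -0.   -0.7  -1.87]
tcp in frame [-43.3  -0.2  33. ]
```

Contact came at the expected floor height, with the force now pointing up. I'll release.

```bash
python3 -m pendant '{"motion":[0,0,0.01,0,0,0,0.4, 0,0,0,0,0,0,0.4, 0,0,0,0,0,0,0.7, 0,0,0,0,0,0,0.72, 0,0,0,0,0,0,0.76, 0,0,0,0,0,0,0.82, 0,0,0,0,0,0,0.9, 0,0,0,0,0,0,1, 0,0,0,0,0,0,1, 0,0,0,0,0,0,1]}'>/dev/null; python3 go.py h -43.5 0 173
```

```text
turn [ 0.   -0.01  0.  ] | shift in present axes [ 0.    0.   -2.82] | in turned axes [-0.    0.   -2.82]
t 24.15 F [-0.7  0.6  0.6] grip 0.995 0.0 J [ 0.44  0.34 -0.54 -0.   -0.69 -1.87]
tcp in frame [-43.5  -0.2  32. ]
```

```bash
python3 -m pendant '{"motion":[0,0,-0.1,0,0,0,1, 0,0,-0.2,0,0,0,1, 0,0,-0.3,0,0,0,1, 0,0,-0.4,0,0,0,1, 0,0,-0.5,0,0,0,1, 0,0,-0.5,0,0,0,1, 0,0,-0.5,0,0,0,1, 0.1,-0.6,-0.3,0,0,0,1, 0.2,-0.9,0,0,0,0,1, 0.2,-0.9,0,0,0,0,1]}'>/dev/null; python3 -m pendant '{"motion":[0.2,-0.9,0,0,0,0,1, 0.2,-0.9,0,0,0,0,1, 0.2,-0.9,0,0,0,0,1, 0.1,-0.5,0,0,0,0,1, 0,0,0,0,0,0,1, 0,0,0,0,0,0,1, 0,0,0,0,0,0,1, 0,0,0,0,0,0,1, 0,0,0,0,0,0,1, 0,0,0,0,0,0,1]}'>/dev/null; python3 go.py h -43.5 0 173
python3 - <<'E'
from plant import bot
import cv2,numpy as np
from h import *
t=bot.get_image("top");s=bot.get_image("scene")
cv2.imwrite("pics/p6.png",np.hstack([crop(t,215,140,65,80,6),crop(s,245,205,65,80,6)]))
E
```

```text
turn [ 0.   -0.01  0.01] | shift in present axes [-1.2   5.6  -0.02] | in turned axes [-1.2   5.6  -0.02]
t 26.65 F [ 0.2 -0.  -0. ] grip 1.0 0.0 J [-0.11  0.22 -0.31 -0.   -1.04 -1.32]
tcp in frame [-103.3 -280.   172. ]
```

View pics/p6.png

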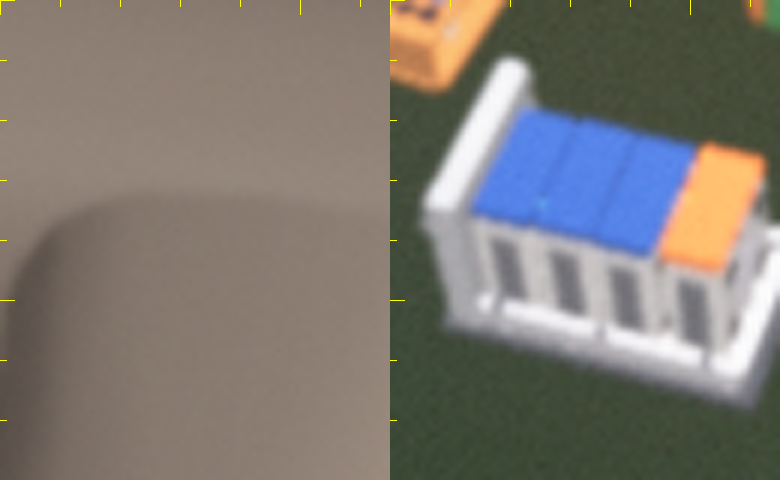

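The scene crop shows the orange cassette standing upright and level with the tight blue row, inside the lip. The arm covers the top view but is clear of the holder. I'll hand in now.

```bash
python3 -c "
from plant import bot
print(bot.close_job())"
```

```text
the job is handed in; nothing more can be done
None
```

The blue row was pushed tight against the end plate, and the orange cassette now stands upright on the holder's floor in the slot; I lowered it to floor contact before letting go and handed the job in at about 27 s of the 62 s allowed.

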